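Clamp the red pepper mill body in the vee cradle

ROBOT

A 6-joint arm with a two-finger parallel gripper is mounted at the origin on the work surface. World frame = base frame: x ahead of the robot, y to its left, z up, the work surface at z = 0. Lengths are in mm, angles in rad, forces in N, time in s.
With the tool pointing down it reaches from about 400 to 925 mm from the base axis. Payload 12.5 kg.
Tool frame: the origin (TCP) lies at the very end of the fingers, on their centre line; the grasp point (between the pads) lies 19 mm behind it; z points along the fingers, y is the line along which they close (so a half turn about z gives the same grasp; the last joint's range is limited). The gripper opens to 95 mm and grips with 3 to 60 N. Pads are 20 mm wide; open, the fingers measure 119 mm over their backs; the gripper's body (75 mm by 180 mm) begins 59 mm behind the grasp point.
Start: joints at [1.114, 0.491, 1.559, -0, 1.092, -0.106], TCP at [214.765, 586.961, 214.661] pointing down, gripper open.
Joint ranges: [-3.1, 3.1], [-0.84, 2.19], [0.05, 2.79], [-1.13, 4.28], [0.06, 2.93], [-2.69, 2.69]. Speed limits (rad/s): [2.22, 2.22, 2.79, 3.14, 3.14, 3.14].

INTERFACE

Orientations are given as [roll, pitch, yaw] about the fixed x, y, z axes, in that order (R = Rz(yaw) Ry(pitch) Rx(roll)).
In Python, from cell import * gives the robot as it stands.
- The arm moves only by the tool jog_arm, never from a script. Its argument "targets" is a list of rows, each an object with "turn": the turn, a rotation vector about the world's x, y, z in degrees, a list of three; "slide": the shift along the world's x, y, z in mm, a list of three; "claw": the opening in per cent of the stroke, from 0 (shut) to 100 (fully open). In form: [{"turn": [wx, wy, wz], "slide": [x, y, z], "claw": claw}, ...]. A call has 1 to 5 rows; each row shifts and turns the commanded pose from where the row before left it; what a row does not reach is not made up. A row lasts 1/8 s, in which the tool goes at most 62.5 mm and 10.7 degrees, less where a joint would pass 70% of its speed; a pose out of reach is approached as far as the arm can. A call with a gripper value outside its range is refused whole. The fingers move at their own pace and stop on an object; the grip force is fixed at half the most. Time passes only in rows, so rows that do not move let the fingers close. It gives the time, the measured TCP pose, the force, the opening and the grip force at its end, in the units of the state.
- state(): the state, without advancing time (a new reading comes with each control period).
- read_camera(name): name is "side" or "top" or "wrist"; returns a dict with "frame" (420x560x3 uint8, blue, green, red), "mtx" (3x3 intrinsics, pixels), "k1" (the pictures are not rectified: a ray, as slopes to the right and down, at radius r is drawn at 1 + k1 r^2 times it, then the intrinsics apply), "R" (3x3) and "t" (3): a world point X has camera coordinates R X + t. Camera axes: x right, y down, z forward; pixel columns grow to the right and rows downward; lengths in mm; the calibration is good to about 2 mm. A picture is of the moment at which its call begins. There is no depth.
- job_done(): hands the job in; it is judged then, once.
Trained networks look in the newest picture that a camera, given by its name, has taken for a name from the list of things; names that differ only in an ending like _2 or _b are one class to them, and where a whole thing is asked for, a point or a joint stands for the part that bears it (a point fixed in the world has none). Each returns a list of dicts, best first, with "conf" (0 to 1); they miss things now and then, are a little off and sometimes report something else, mostly with a low value. They report only what shows in the picture. A call takes as long as a camera call. They do not tell look-alikes from the thing itself.
- look_for(query, camera): "xy" ([column, row] in pixels, amid what is visible of it).
The state is a dict: "t": time; "joints": joint angles; "qvel": joint speeds; "tau": joint torques, N m; "eef_pos": TCP position; "tcp_rot": TCP orientation; "ft_force": force on the tool from outside, world axes, zero at the start; "moment": the same for the moment, N m; "opening": opening from 0.0 (shut) to 1.0 (fully open); "grip_force": force on a finger pad.
Only numpy, scipy, OpenCV 4.12 (cv2) and the standard library are available. Lean on these libraries where they do the work, as an engineer would, in place of code of your own. Each camera call takes 0.05 s, during which the arm holds its last target. There are 200 camera calls.

TASK

At the spice stall's mill bench, lay the red pepper mill body on the plywood ramp of the vee cradle, crosswise, and let it roll down into the vee under the bridge and come to rest about midway along the vee. Then push the yellow knob down until the clamp pad sits on the mill body, and leave it clamped.

Things in the scene. Friction and masses are not known exactly. Their poses are not given: they have to be found in the camera images.
- mill_red: Red lacquered pepper mill body, brass band near each end: plain cylinder, diameter 48 mm, length 110, about 0.2 kg, lying on the table, free to roll. Origin at its centre, y along its axis. Pale beech and black ones like it lie near. Seated in the vee its centre is 46 mm above the table. Let go on the ramp, parallel to the vee, at cradle x about -130 mm, it rolls in and settles within 2 s.
- cradle: Fixed vee cradle. Origin on the table under the vee's bottom line, mid-length; x downhill, roughly away from the robot; y along the vee. Plywood ramp falls 6 degrees from x = -200 mm (52.7 high) to x = -22 (34 high), 190 wide between blue cheeks 60 high. 90-degree aluminium vee, bottom 12 high at x = 0, far wall to x = 40, 52 high. Dark bridge over the vee: posts at y = +-100, beam 150 to 172 high.
- clamp (a joint): Vertical travel of the clamp in m: 0 = fully up (pad underside 105 mm above the table), grows as it is pushed down; at 0.035 the pad touches a mill body seated in the vee; stop at 0.045. Starts at 0 to 0.008. Friction slide without spring: moves at about 3 N of push and stays where it is left. The pad is 40 mm long, over the middle of the vee.
- clamp_knob (a point): Centre of the flat top of the yellow clamp knob, diameter 48 mm, over the middle of the vee (cradle x = 0, y = 0): 246 mm above the table with the clamp fully up, going down with it. z up. Bridge and clamp leave no room for a gripper over the vee.
Things that resemble listed ones, but are neither listed nor needed, are in the scene too. Of the things that look like the mill_red, the middle-sized one is meant.

How it is judged:
By the outcome, as a careful person would: the job done as asked, in the order asked, and still so for the second after the job is handed in, with the robot touching nothing.
It also fails if it takes over 48 s, if anything falls off the work surface, if the arm or the gripper's body presses on something with over 40 N, if the wrist force passes 120 N, or if a joint passes its speed limit or range.

## Working session

There is one attempt and no reset: what is moved stays moved. The work goes in short steps, Python scripts to look and compute and a tool call to move; the robot and the scene stay as the last step left them, time stands still between calls to the robot, and variables do not carry over. Pictures are saved under pics/ and viewed, at most 10 in all, crops included, and the job is handed in when it is done.

Besides the shell and the picture viewer there is one more tool, called after "Call:" by a JSON object that holds its "api" and its "payload". jog_arm: Moves the arm, as the interface text tells. Its arguments: {"type":"object","properties":{"targets":{"type":"array","items":{"type":"object","properties":{"turn":{"type":"array","items":{"type":"number"}},"slide":{"type":"array","items":{"type":"number"}},"claw":{"type":"number"}}}}},"required":["targets"]}

```bash
ls; mkdir -p pics; cat > h.py <<'E'
from cell import *
import numpy as np, cv2, json
def ray(c,px):
    u=cv2.undistortPoints(np.array([[px]],float),np.array(c["mtx"],float),np.array([c["k1"],0,0,0],float))[0,0]
    R=np.array(c["R"]);t=np.array(c["t"]).ravel()
    return -R.T@t, R.T@np.array([u[0],u[1],1.])
def at(c,px,z):
    o,d=ray(c,px); return o+d*(z-o[2])/d[2]
def proj(c,P):
    P=np.array(P,float).reshape(-1,3)
    R=np.array(c["R"],float);t=np.array(c["t"],float).ravel()
    return cv2.projectPoints(P,cv2.Rodrigues(R)[0],t,np.array(c["mtx"],float),np.array([c["k1"],0,0,0],float))[0][:,0]
E
python3 - <<'E'
from h import *
ims=[]
for n in("top","side"):
    c=read_camera(n); cv2.imwrite(f"pics/{n}0.png",c["frame"])
    R=np.array(c["R"]);print(n,-R.T@np.array(c["t"]).ravel())
    for q in("mill_red","cradle","clamp_knob"):
        for d in look_for(q,n): print(q,d["conf"],np.round(d["xy"]),np.round(at(c,d["xy"],{"mill_red":24,"cradle":40,"clamp_knob":242}[q])))
print(state())
E
```

```text
pics
top [ 277.0587013    79.92100871 1247.71536582]
mill_red 0.9 [272. 150.] [627. 109.  24.]
mill_red 0.65 [237. 275.] [295. 194.  24.]
mill_red 0.56 [259. 205.] [478. 140.  24.]
cradle 0.6 [361. 163.] [ 589. -126.   40.]
clamp_knob 0.7 [372. 114.] [ 652. -119.  242.]
side [ 406.61478571 -686.34369103  999.30360935]
mill_red 0.88 [271. 233.] [475. 124.  24.]
mill_red 0.8 [338. 236.] [634.  96.  24.]
mill_red 0.55 [195. 214.] [294. 204.  24.]
cradle 0.64 [339. 321.] [ 590. -139.   40.]
clamp_knob 0.83 [381. 264.] [ 647. -148.  242.]
{'t': 0.4, 'joints': array([ 1.11437154e+00,  4.91025123e-01,  1.55899831e+00, -1.33654708e-05,
        1.09172529e+00, -1.05599642e-01]), 'qvel': array([ 8.88943719e-05, -8.70261446e-04, -1.03327446e-03, -9.53364176e-05,
       -1.40353657e-03,  1.14320530e-03]), 'tau': array([-6.81268702e-04, -6.11910367e+01, -2.58174098e+01,  6.93234452e-02,
        4.53057617e-02,  2.02342015e-06]), 'eef_pos': array([214.7608878 , 586.90485517, 214.5492753 ]), 'tcp_rot': array([-3.14143619e+00, -4.65736956e-06,  2.79077367e+00]), 'ft_force': array([ 0.24629004,  0.60984312, -0.17018403]), 'moment': array([-0.04192788,  0.07249954, -0.00916079]), 'grip_force': 0.0, 'opening': 0.9960496295775378}
```

View pics/top0.png

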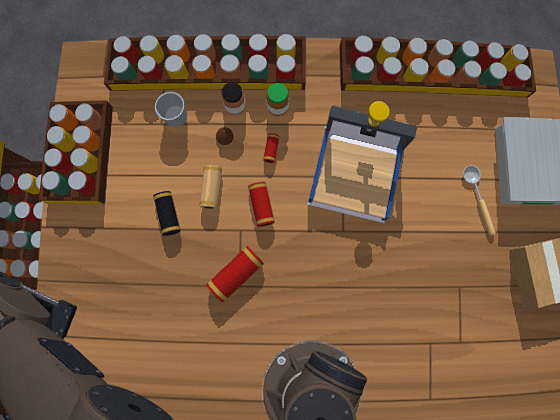

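View pics/side0.png

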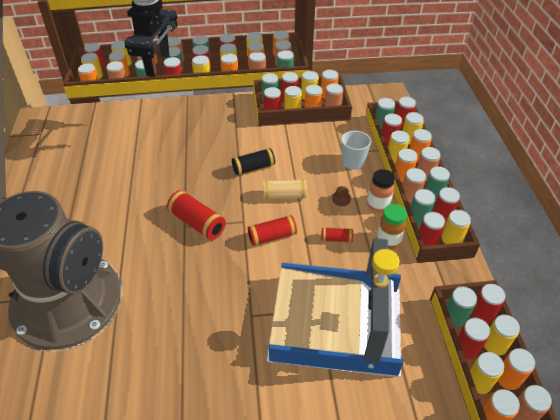

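The top view shows three red mills: small at (272,150), middle at (261,204) and large at (237,275). The middle-sized one at (261,204) fits the description. The cradle is at (360,165) and its yellow knob at (379,111). I'll confirm in a crop and measure.

```bash
python3 - <<'E'
from h import *
c=read_camera("top"); f=c["frame"]; s=read_camera("side"); g=s["frame"]
cv2.imwrite("pics/crop1.png",cv2.resize(f[90:240,230:430],None,fx=4,fy=4,interpolation=cv2.INTER_CUBIC))
def mask(f,lo,hi): return cv2.inRange(cv2.cvtColor(f,cv2.COLOR_BGR2HSV),lo,hi)
def comps(m,a=25):
    n,l,st,ce=cv2.connectedComponentsWithStats(m)
    return [(l==i,st[i],ce[i]) for i in range(1,n) if st[i,4]>a]
def red(f): return mask(f,(0,170,60),(6,255,255))|mask(f,(172,170,60),(180,255,255))
for nm,cc,ff in(("top",c,f),("side",s,g)):
    print(nm)
    for m,st,ce in comps(red(ff),60):
        if nm=="top" and not(200<ce[0]<300 and 130<ce[1]<300): continue
        if nm=="side" and not(150<ce[0]<370 and 180<ce[1]<250): continue
        ys,xs=np.nonzero(m); pts=np.array([at(cc,(x,y),30)[:2] for x,y in zip(xs,ys)])
        r=cv2.minAreaRect(pts.astype(np.float32)); print("red",np.round(ce,1),np.round(r[0],1),np.round(r[1],1),np.round(r[2],1))
    for m,st,ce in comps(mask(ff,(22,150,120),(34,255,255)),60):
        print("yel",np.round(ce,1),st, np.round(at(cc,ce,243),1))
    for m,st,ce in comps(mask(ff,(100,120,40),(125,255,255)),40):
        ys,xs=np.nonzero(m); r=cv2.minAreaRect(np.array([at(cc,(x,y),60)[:2] for x,y in zip(xs,ys)],np.float32))
        print("blue",np.round(ce,1),st,np.round(cv2.boxPoints(r)).tolist())
E
```

```text
top
red [271.1 146.5] [634.4 111.1] [30.4 54.6] 81.0
red [260.6 202.8] [482.2 136.4] [83.9 45.7] 12.9
red [234.2 273.9] [297.4 200.5] [ 62.5 111.8] 44.0
yel [378.9 110.6] [369 101  21  20 321] [ 659.3 -135.6  243. ]
blue [318.3 166.8] [309 131  20  71 242] [[481.0, 5.0], [668.0, -40.0], [670.0, -31.0], [483.0, 14.0]]
blue [393.9 179.9] [382 137  21  83 314] [[435.0, -189.0], [655.0, -242.0], [658.0, -227.0], [438.0, -174.0]]
side
red [191.4 211.4] [288.9 206. ] [ 70.9 132.9] 44.3
red [215.  227.9] [344.5 148.4] [73.8 37.5] 61.2
red [273.2 229.6] [480.8 128.9] [88.7 58.9] 13.7
red [336.8 234.3] [630.4  98.1] [38.2 52.5] 80.2
yel [84.   3.2] [ 48   0  84  10 582] [-33.4 932.6 243. ]
yel [124.6  54.6] [111  48  20  17  69] [127.5 603.9 243. ]
yel [97.2 67.6] [90 58 12 21 84] [ 61.1 548.7 243. ]
yel [200.9  67.8] [192  62  18  10 122] [333.3 512.3 243. ]
yel [167.7  84.2] [  64   70  244   28 2417] [250.2 448.1 243. ]
yel [297.8  95.6] [285  77  34  32 311] [565.9 363.1 243. ]
yel [377.7 141.3] [367 109  24  62 323] [717.8 176.7 243. ]
yel [402.5 139.6] [388 119  35  44 381] [773.7 176.9 243. ]
yel [397.7 195.2] [394 180  11  28 115] [718.9  12.  243. ]
yel [411.8 236. ] [406 215  14  42 214] [718.1 -93.1 243. ]
yel [453.6 233.1] [442 218  27  26 416] [798.1 -94.8 243. ]
yel [385.4 261.3] [372 249  28  26 559] [ 655.4 -144.8  243. ]
yel [454.7 359.2] [432 293  48 127 957] [ 718.1 -341.5  243. ]
yel [498.1 342.2] [485 322  34  33 478] [ 796.9 -321.5  243. ]
yel [482.2 379.8] [470 359  32  35 442] [ 749.2 -379.6  243. ]
blue [332.5 271.9] [282 263  90  24 625] [[485.0, -3.0], [667.0, -74.0], [680.0, -43.0], [498.0, 29.0]]
blue [395. 280.] [389 274  12  17 100] [[705.0, -86.0], [728.0, -93.0], [738.0, -53.0], [716.0, -47.0]]
blue [332.8 359.7] [ 269  345  134   30 2035] [[434.0, -220.0], [684.0, -279.0], [692.0, -245.0], [442.0, -187.0]]
```

View pics/crop1.png

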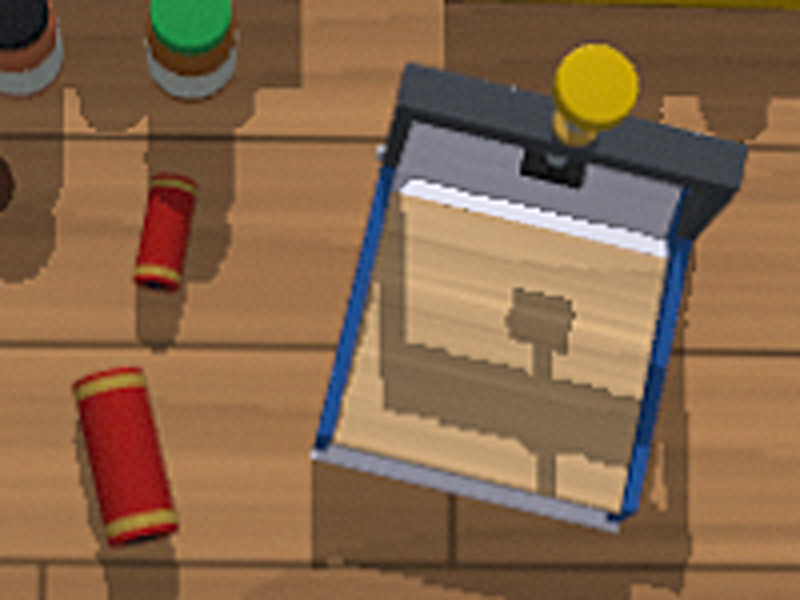

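The crop confirms it: the middle mill, with two brass bands, is at lower left around (261,204), and the cradle's open ramp side faces the robot. Next, I'll do the precise fits.

```bash
cat > fit.py <<'E'
from h import *
from scipy.optimize import least_squares
def mask(f,lo,hi): return cv2.inRange(cv2.cvtColor(f,cv2.COLOR_BGR2HSV),lo,hi)
def red(f): return mask(f,(0,170,40),(6,255,255))|mask(f,(172,170,40),(180,255,255))
def comp(m,p):
    n,l,st,ce=cv2.connectedComponentsWithStats(m)
    i=min((i for i in range(1,n) if st[i,4]>100),key=lambda i:np.hypot(*(ce[i]-p))); return (l==i)
def mom(h):
    M=cv2.moments(h); a=M["m00"]
    return np.array([M["m10"]/a,M["m01"]/a,M["mu20"]/a/10,M["mu11"]/a/10,M["mu02"]/a/10])
def fitmill(views,x0,r=24,zfix=24):
    th=np.linspace(0,2*np.pi,40)
    def hull(c,p):
        x,y,a,L=p; d=np.array([-np.sin(a),np.cos(a),0]);n=np.array([np.cos(a),np.sin(a),0])
        P=[np.array([x,y,zfix])+d*s*L/2+r*(np.cos(t)*n+np.sin(t)*np.array([0,0,1])) for s in(-1,1) for t in th]
        return cv2.convexHull(proj(c,P).astype(np.float32))
    obs=[]
    for c,m in views:
        ys,xs=np.nonzero(m); h=cv2.convexHull(np.concatenate([np.c_[xs+a,ys+b] for a in(-.5,.5) for b in(-.5,.5)]).astype(np.float32)); obs.append(mom(h))
    s=least_squares(lambda p:np.concatenate([mom(hull(c,p))-o for (c,m),o in zip(views,obs)]),x0,x_scale=[10,10,.1,10],diff_step=1e-4)
    return s.x,s.fun
E
python3 - <<'E'
from fit import *
c=read_camera("top"); s=read_camera("side")
V=[(c,comp(red(c["frame"]),(261,203))),(s,comp(red(s["frame"]),(273,230)))]
for v in (V,V[:1],V[1:]): p,f=fitmill(v,[480,135,.2,85]); print(np.round(p,3),np.round(f,1))
# knob + cradle
K=[]
for cc,px in((c,(379.0,110.6)),(s,(386,258))): K.append(ray(cc,px))
A=[];b=[]
for o,d in K:
    d=d/np.linalg.norm(d);Q=np.eye(3)-np.outer(d,d);A.append(Q);b.append(Q@o)
print("knob",np.linalg.lstsq(np.vstack(A),np.hstack(b),rcond=None)[0])
for px,z in(((309.5,202),60),((386.5,220),60)): print(at(c,px,z))
for q in((238,262),(246,262)): print(at(c,(379,110.6),q[0]))
# project model for check
f=cv2.resize(c["frame"],None,fx=3,fy=3); g=cv2.resize(s["frame"],None,fx=3,fy=3)
yaw=-.2356; o=np.array([657,-138.,0]); R=np.array([[np.cos(yaw),-np.sin(yaw),0],[np.sin(yaw),np.cos(yaw),0],[0,0,1]])
M=[[-200,-95,52.7],[-22,-95,34],[-22,95,34],[-200,95,52.7]];N=[[-200,-95,60],[0,-95,60]];Q=[[-200,95,60],[0,95,60]]
for cc,im in((c,f),(s,g)):
    for L in(M,N,Q,[[40,-95,52],[40,95,52]]): cv2.polylines(im,[np.int32(proj(cc,(R@np.array(L).T).T+o)*3+1)],False,(0,255,0),1)
cv2.imwrite("pics/fit1.png",np.hstack([f[270:690,870:1270],g[720:1140,800:1200]]) )
E
```

```text
[481.593 135.186   1.806  77.431] [ 0.5  0.2 -0.1  0.1 -0.1  0.1 -0.6  0.1 -0.  -0.2]
[482.17  136.453   1.798  78.003] [ 0.   0.  -0.1  0.  -0. ]
[481.074 133.329   1.822  76.762] [-0.   0.  -0.  -0.1 -0.1]
knob [ 659.33487037 -136.23454599  241.24193224]
[480.21886427  10.63187133  60.        ]
[ 435.76112653 -185.83418883   60.        ]
[ 661.11361164 -136.94454224  238.        ]
[ 658.07073502 -135.22631108  246.        ]
```

View pics/fit1.png

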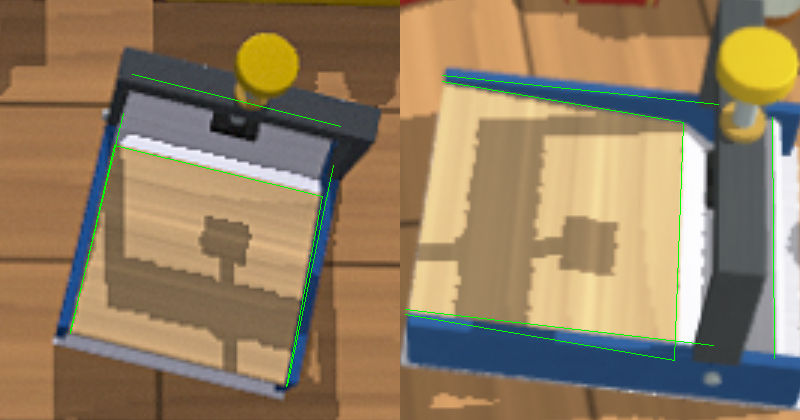

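Fit results:
- **Mill:** centre (481.6, 135.2), axis 13.2° from world x.
- **Cradle:** origin about (658, -137), yaw -13.5°. The overlay matches the ramp edges in both views.

Moving to above the mill.

Call:
{"api": "jog_arm", "payload": {"targets": [{"turn":[0,0,3.3],"slide":[27,-45,-6],"claw":100},{"turn":[0,0,3.3],"slide":[27,-45,-6],"claw":100},{"turn":[0,0,3.3],"slide":[27,-45,-6],"claw":100},{"turn":[0,0,3.3],"slide":[27,-45,-6],"claw":100},{"turn":[0,0,3.3],"slide":[27,-45,-6],"claw":100}]}}

```text
t: 1.23
eef_pos: [350.5, 360.6, 184.7]
tcp_rot: [3.141, 0.0, 3.081]
ft_force: [1.4, 0.1, -0.7]
opening: 1.0
grip_force: 0.0
```

Call:
{"api": "jog_arm", "payload": {"targets": [{"turn":[0,0,3.3],"slide":[27,-45,-6],"claw":100},{"turn":[0,0,3.3],"slide":[27,-45,-6],"claw":100},{"turn":[0,0,3.3],"slide":[27,-45,-6],"claw":100},{"turn":[0,0,3.3],"slide":[27,-45,-6],"claw":100},{"turn":[0,0,3.6],"slide":[24,-47,-6],"claw":100}]}}

```text
t: 1.85
eef_pos: [482.7, 133.4, 154.7]
tcp_rot: [3.142, 0.001, -2.909]
ft_force: [0.7, 0.4, 0.3]
opening: 1.002
grip_force: 0.0
```

Call:
{"api": "jog_arm", "payload": {"targets": [{"turn":[0,0,0],"slide":[-1,2,-50],"claw":100},{"turn":[0,0,0],"slide":[0,0,-50],"claw":100},{"turn":[0,0,0],"slide":[0,0,-30],"claw":100},{"turn":[0,0,0],"slide":[0,0,-17],"claw":100},{"turn":[0,0,0],"slide":[0,0,0],"claw":40}]}}

```text
t: 2.48
eef_pos: [480.4, 136.9, 6.8]
tcp_rot: [3.141, -0.002, -2.911]
ft_force: [-0.3, 0.3, 0.2]
opening: 0.938
grip_force: 0.0
```

Call:
{"api": "jog_arm", "payload": {"targets": [{"turn":[0,0,0],"slide":[0,0,0],"claw":40},{"turn":[0,0,0],"slide":[0,0,0],"claw":40},{"turn":[0,0,0],"slide":[0,0,0],"claw":40},{"turn":[0,0,0],"slide":[0,0,0],"claw":40}]}}

```text
t: 2.98
eef_pos: [480.9, 137.0, 8.0]
tcp_rot: [3.142, 0.001, -2.911]
ft_force: [0.2, 0.5, -0.4]
opening: 0.528
grip_force: 0.7
```

Call:
{"api": "jog_arm", "payload": {"targets": [{"turn":[0,0,0],"slide":[0,0,0],"claw":40},{"turn":[0,0,0],"slide":[0,0,0],"claw":40},{"turn":[0,0,0],"slide":[0,0,30],"claw":40},{"turn":[0,0,0],"slide":[0,0,50],"claw":40},{"turn":[0,0,0],"slide":[0,0,50],"claw":40}]}}

```text
t: 3.6
eef_pos: [480.3, 136.9, 138.7]
tcp_rot: [3.141, -0.001, -2.911]
ft_force: [1.6, -0.5, -2.4]
opening: 0.5
grip_force: 30.0
```

```bash
python3 - <<'E'
from h import *
a=read_camera("wrist");b=read_camera("side"); cv2.imwrite("pics/grip.png",np.hstack([cv2.resize(a["frame"],(400,300)),cv2.resize(b["frame"][130:340,180:460],(400,300))]))
s=state();print(s["eef_pos"],s["tcp_rot"],s["opening"],s["grip_force"],s["joints"])
E
```

```text
[482.39578407 137.29076361 141.68531048] [-3.14109186  0.00693031 -2.91101553] 0.49766431789564125 29.986981451511383 [ 1.45448407e-01  4.11862219e-01  1.94351794e+00  1.28449752e-04
  7.79264709e-01 -1.65601438e+00]
```

View pics/grip.png

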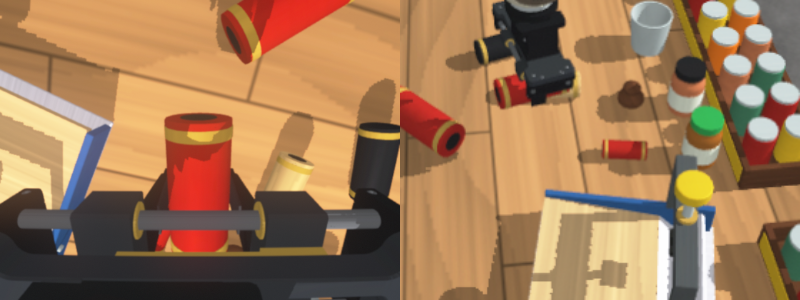

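The mill is held level (30 N, 47 mm). Next is carrying it over the ramp with a turn of -116.7°.

Call:
{"api": "jog_arm", "payload": {"targets": [{"turn":[0,0,-9.7],"slide":[3,-20,0],"claw":40},{"turn":[0,0,-9.7],"slide":[3,-20,0],"claw":40},{"turn":[0,0,-9.7],"slide":[3,-20,0],"claw":40},{"turn":[0,0,-9.7],"slide":[3,-20,0],"claw":40},{"turn":[0,0,-9.7],"slide":[3,-20,0],"claw":40}]}}

```text
t: 4.32
eef_pos: [495.3, 36.3, 136.5]
tcp_rot: [-3.141, -0.002, 2.52]
ft_force: [0.1, 0.1, -2.6]
opening: 0.498
grip_force: 30.0
```

Call:
{"api": "jog_arm", "payload": {"targets": [{"turn":[0,0,-9.7],"slide":[3,-20,0],"claw":40},{"turn":[0,0,-9.7],"slide":[3,-20,0],"claw":40},{"turn":[0,0,-9.7],"slide":[3,-20,0],"claw":40},{"turn":[0,0,-9.7],"slide":[3,-20,0],"claw":40},{"turn":[0,0,-9.7],"slide":[3,-20,0],"claw":40}]}}

```text
t: 4.95
eef_pos: [510.3, -63.6, 136.4]
tcp_rot: [-3.14, -0.001, 1.673]
ft_force: [-0.7, 0.2, -2.7]
opening: 0.501
grip_force: 30.0
```

Call:
{"api": "jog_arm", "payload": {"targets": [{"turn":[0,0,-9.7],"slide":[3,-20,0],"claw":40},{"turn":[0,0,-10],"slide":[3,-20,0],"claw":40},{"turn":[0,0,0],"slide":[6,-2,0],"claw":40},{"turn":[0,0,0],"slide":[0,0,0],"claw":40}]}}

```text
t: 5.45
eef_pos: [522.8, -104.7, 136.9]
tcp_rot: [-3.141, -0.0, 1.338]
ft_force: [-0.1, 0.2, -2.6]
opening: 0.5
grip_force: 30.0
```

```bash
python3 - <<'E'
from fit import *
s=state();print(s["eef_pos"],s["tcp_rot"],np.degrees(s["tcp_rot"][2]),s["joints"])
c=read_camera("side"); t=read_camera("top")
cv2.imwrite("pics/over.png",np.hstack([cv2.resize(c["frame"][200:410,220:460],(400,350)),cv2.resize(t["frame"][60:270,270:510],(400,350))]))
E
```

```text
[ 522.75934165 -104.71124624  136.8874317 ] [-3.14059327e+00 -2.13680967e-04  1.33803380e+00] 76.66368966010288 [-3.21675947e-01  4.59828688e-01  1.86876252e+00  1.70683706e-04
  8.14015856e-01 -8.90307798e-02]
```

View pics/over.png

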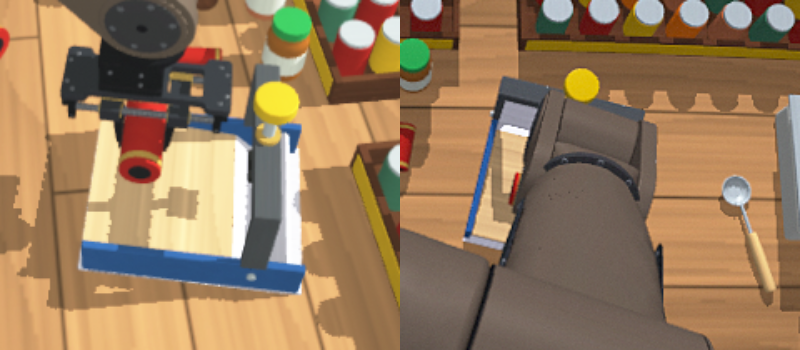

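Call:
{"api": "jog_arm", "payload": {"targets": [{"turn":[0,0,0],"slide":[0,0,-35],"claw":40},{"turn":[0,0,0],"slide":[0,0,-30],"claw":40},{"turn":[0,0,0],"slide":[0,0,-12],"claw":40},{"turn":[0,0,0],"slide":[0,0,-2],"claw":40},{"turn":[0,0,0],"slide":[0,0,0],"claw":40}]}}

```text
t: 6.18
eef_pos: [523.2, -105.0, 59.4]
tcp_rot: [3.14, 0.0, 1.336]
ft_force: [0.3, -0.0, -2.7]
opening: 0.5
grip_force: 30.0
```

Call:
{"api": "jog_arm", "payload": {"targets": [{"turn":[0,0,0],"slide":[0,0,-1],"claw":40},{"turn":[0,0,0],"slide":[0,0,0],"claw":40}]}}

```text
t: 6.42
eef_pos: [523.0, -105.1, 58.2]
tcp_rot: [3.141, 0.0, 1.335]
ft_force: [0.0, -0.1, -2.1]
opening: 0.496
grip_force: 30.0
```

Call:
{"api": "jog_arm", "payload": {"targets": [{"turn":[0,0,0],"slide":[0,0,-1],"claw":40},{"turn":[0,0,0],"slide":[0,0,0],"claw":40}]}}

```text
t: 6.68
eef_pos: [522.8, -105.1, 56.7]
tcp_rot: [3.141, 0.0, 1.335]
ft_force: [0.1, 0.4, -1.4]
opening: 0.5
grip_force: 30.0
```

Call:
{"api": "jog_arm", "payload": {"targets": [{"turn":[0,0,0],"slide":[0,0,-1],"claw":40},{"turn":[0,0,0],"slide":[0,0,0],"claw":40}]}}

```text
t: 6.92
eef_pos: [522.7, -105.0, 55.5]
tcp_rot: [-3.141, -0.0, 1.335]
ft_force: [0.1, -0.6, -2.3]
opening: 0.501
grip_force: 30.0
```

Call:
{"api": "jog_arm", "payload": {"targets": [{"turn":[0,0,0],"slide":[0,0,-1],"claw":40},{"turn":[0,0,0],"slide":[0,0,0],"claw":40}]}}

```text
t: 7.18
eef_pos: [522.7, -105.0, 54.6]
tcp_rot: [-3.142, -0.0, 1.335]
ft_force: [-0.5, -0.4, -1.6]
opening: 0.498
grip_force: 30.0
```

Call:
{"api": "jog_arm", "payload": {"targets": [{"turn":[0,0,0],"slide":[0,0,0],"claw":85},{"turn":[0,0,0],"slide":[0,0,0],"claw":85},{"turn":[0,0,0],"slide":[0,0,10],"claw":85},{"turn":[0,0,0],"slide":[0,0,50],"claw":85},{"turn":[0,0,0],"slide":[0,0,60],"claw":85}]}}

```text
t: 7.8
eef_pos: [522.3, -104.9, 176.1]
tcp_rot: [-3.14, -0.0, 1.335]
ft_force: [0.4, 0.6, 0.1]
opening: 0.849
grip_force: 0.0
```

Call:
{"api": "jog_arm", "payload": {"targets": [{"turn":[0,0,0],"slide":[0,0,60],"claw":85},{"turn":[0,0,0],"slide":[0,0,60],"claw":85},{"turn":[0,0,0],"slide":[-40,20,40],"claw":0},{"turn":[0,0,0],"slide":[-40,20,0],"claw":0},{"turn":[0,0,0],"slide":[-40,20,0],"claw":0}]}}

```text
t: 8.43
eef_pos: [401.1, -44.4, 335.6]
tcp_rot: [3.14, 0.0, 1.335]
ft_force: [1.2, 0.7, -0.3]
opening: 0.591
grip_force: 0.0
```

Call:
{"api": "jog_arm", "payload": {"targets": [{"turn":[0,0,0],"slide":[-20,50,0],"claw":0},{"turn":[0,0,0],"slide":[0,50,0],"claw":0},{"turn":[0,0,0],"slide":[0,50,0],"claw":0},{"turn":[0,0,0],"slide":[0,50,0],"claw":0},{"turn":[0,0,0],"slide":[0,0,0],"claw":0}]}}

```text
t: 9.05
eef_pos: [382.0, 157.3, 335.2]
tcp_rot: [3.141, -0.001, 1.34]
ft_force: [-0.2, 1.0, 0.6]
opening: 0.067
grip_force: 0.0
```

```bash
python3 - <<'E'
from fit import *
s=state();print(s["t"],s["eef_pos"],s["tcp_rot"])
c=read_camera("side"); t=read_camera("top")
cv2.imwrite("pics/roll.png",np.hstack([cv2.resize(c["frame"][220:400,240:420],(400,400)),cv2.resize(t["frame"][80:230,290:440],(400,400))]))
E
```

```text
9.05 [382.04325353 157.32132807 335.20860378] [ 3.14111948e+00 -5.26625392e-04  1.33966475e+00]
```

View pics/roll.png

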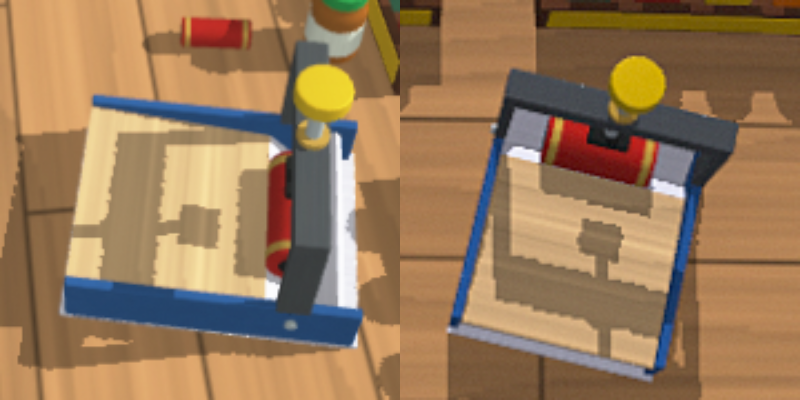

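The mill rolled in and lies in the vee under the bridge, with roughly equal gaps at both ends. In the right panel it spans (545,145) to (655,165). Now to push the knob with the fingers closed.

Call:
{"api": "jog_arm", "payload": {"targets": [{"turn":[0,0,0],"slide":[31,-33,0],"claw":0},{"turn":[0,0,0],"slide":[31,-33,0],"claw":0},{"turn":[0,0,0],"slide":[31,-33,0],"claw":0},{"turn":[0,0,0],"slide":[31,-33,0],"claw":0},{"turn":[0,0,0],"slide":[31,-33,0],"claw":0}]}}

```text
t: 9.78
eef_pos: [538.2, -13.1, 335.1]
tcp_rot: [3.141, 0.0, 1.333]
ft_force: [0.5, 0.1, 0.3]
opening: 0.004
grip_force: 0.0
```

Call:
{"api": "jog_arm", "payload": {"targets": [{"turn":[0,0,0],"slide":[31,-33,0],"claw":0},{"turn":[0,0,0],"slide":[31,-33,0],"claw":0},{"turn":[0,0,0],"slide":[31,-33,0],"claw":0},{"turn":[0,0,0],"slide":[28,-30,-40],"claw":0},{"turn":[0,0,0],"slide":[0,0,-30],"claw":0}]}}

```text
t: 10.4
eef_pos: [658.7, -143.2, 262.5]
tcp_rot: [-3.14, 0.0, 1.331]
ft_force: [0.4, 0.9, 0.4]
opening: 0.004
grip_force: 0.0
```

Call:
{"api": "jog_arm", "payload": {"targets": [{"turn":[0,0,0],"slide":[0,0,-10],"claw":0},{"turn":[0,0,0],"slide":[0,0,0],"claw":0}]}}

```text
t: 10.65
eef_pos: [658.4, -139.8, 255.3]
tcp_rot: [3.141, 0.0, 1.334]
ft_force: [-0.2, 0.3, 1.0]
opening: 0.006
grip_force: 0.0
```

Call:
{"api": "jog_arm", "payload": {"targets": [{"turn":[0,0,0],"slide":[0,3,-6],"claw":0},{"turn":[0,0,0],"slide":[0,0,-5],"claw":0},{"turn":[0,0,0],"slide":[0,0,-4],"claw":0},{"turn":[0,0,0],"slide":[0,0,-4],"claw":0},{"turn":[0,0,0],"slide":[0,0,-4],"claw":0}]}}

```text
t: 11.28
eef_pos: [658.8, -135.7, 231.7]
tcp_rot: [3.141, -0.0, 1.335]
ft_force: [-0.1, 2.3, 4.4]
opening: 0.004
grip_force: 1.8
```

Call:
{"api": "jog_arm", "payload": {"targets": [{"turn":[0,0,0],"slide":[0,0,-4],"claw":0},{"turn":[0,0,0],"slide":[0,0,-4],"claw":0},{"turn":[0,0,0],"slide":[0,0,-3],"claw":0},{"turn":[0,0,0],"slide":[0,0,-3],"claw":0},{"turn":[0,0,0],"slide":[0,0,0],"claw":0}]}}

```text
t: 11.9
eef_pos: [658.6, -136.3, 217.2]
tcp_rot: [-3.141, 0.0, 1.335]
ft_force: [-0.7, -0.2, 0.1]
opening: 0.004
grip_force: 0.0
```

Call:
{"api": "jog_arm", "payload": {"targets": [{"turn":[0,0,0],"slide":[0,0,-2],"claw":0},{"turn":[0,0,0],"slide":[0,0,-2],"claw":0}]}}

```text
t: 12.15
eef_pos: [658.7, -136.3, 213.7]
tcp_rot: [3.141, 0.0, 1.335]
ft_force: [-1.4, -0.8, 3.4]
opening: 0.003
grip_force: 1.6
```

Call:
{"api": "jog_arm", "payload": {"targets": [{"turn":[0,0,0],"slide":[0,0,-1],"claw":0}]}}

```text
t: 12.28
eef_pos: [658.7, -136.3, 212.6]
tcp_rot: [3.142, 0.0, 1.335]
ft_force: [-0.8, -1.0, 3.0]
opening: 0.005
grip_force: 1.6
```

Call:
{"api": "jog_arm", "payload": {"targets": [{"turn":[0,0,0],"slide":[0,0,-1],"claw":0}]}}

```text
t: 12.4
eef_pos: [658.7, -136.3, 211.7]
tcp_rot: [3.141, 0.0, 1.335]
ft_force: [-1.2, -1.9, 2.9]
opening: 0.003
grip_force: 1.6
```

Call:
{"api": "jog_arm", "payload": {"targets": [{"turn":[0,0,0],"slide":[0,0,-1],"claw":0}]}}

```text
t: 12.52
eef_pos: [658.7, -136.3, 211.1]
tcp_rot: [3.141, 0.0, 1.335]
ft_force: [-4.5, -1.7, 11.2]
opening: 0.005
grip_force: 5.7
```

Call:
{"api": "jog_arm", "payload": {"targets": [{"turn":[0,0,0],"slide":[0,0,-0.5],"claw":0},{"turn":[0,0,0],"slide":[0,0,0],"claw":0}]}}

```text
t: 12.78
eef_pos: [658.7, -136.3, 211.2]
tcp_rot: [3.141, 0.0, 1.335]
ft_force: [-3.8, -0.9, 9.9]
opening: 0.005
grip_force: 4.9
```

The clamp stopped at 211 mm, the height expected for pad contact, and the force rose from 3 to 10 N. One slight firm-up, then straight up and away.

Call:
{"api": "jog_arm", "payload": {"targets": [{"turn":[0,0,0],"slide":[0,0,-0.5],"claw":0},{"turn":[0,0,0],"slide":[0,0,0],"claw":0}]}}

```text
t: 13.02
eef_pos: [658.8, -136.3, 211.1]
tcp_rot: [3.14, 0.001, 1.335]
ft_force: [-5.2, -1.7, 12.0]
opening: 0.007
grip_force: 6.4
```

Call:
{"api": "jog_arm", "payload": {"targets": [{"turn":[0,0,0],"slide":[0,0,10],"claw":0},{"turn":[0,0,0],"slide":[0,0,50],"claw":0},{"turn":[0,0,0],"slide":[0,0,50],"claw":0},{"turn":[0,0,0],"slide":[-40,40,0],"claw":0},{"turn":[0,0,0],"slide":[-40,40,0],"claw":0}]}}

```text
t: 13.65
eef_pos: [577.8, -55.2, 319.7]
tcp_rot: [3.141, -0.0, 1.334]
ft_force: [0.8, 0.8, 0.0]
opening: 0.005
grip_force: 0.0
```

Call:
{"api": "jog_arm", "payload": {"targets": [{"turn":[0,0,0],"slide":[-40,40,0],"claw":0},{"turn":[0,0,0],"slide":[-40,40,0],"claw":0},{"turn":[0,0,0],"slide":[-40,40,0],"claw":0},{"turn":[0,0,0],"slide":[-40,40,0],"claw":0},{"turn":[0,0,0],"slide":[0,0,0],"claw":0}]}}

```text
t: 14.28
eef_pos: [416.7, 105.9, 320.3]
tcp_rot: [3.141, -0.001, 1.339]
ft_force: [0.2, -0.6, -0.0]
opening: 0.005
grip_force: 0.0
```

```bash
python3 - <<'E'
from fit import *
s=state();print(s["t"],s["eef_pos"])
c=read_camera("side"); t=read_camera("top")
cv2.imwrite("pics/end.png",np.hstack([cv2.resize(c["frame"][220:400,240:420],(400,400)),cv2.resize(t["frame"][80:230,290:440],(400,400))]))
for z in (206,211,216): print(at(t,(379,112),z))
E
```

```text
14.275 [416.68170803 105.91874456 320.32834109]
[ 669.81595254 -143.68762888  206.        ]
[ 667.93080587 -142.6143576   211.        ]
[ 666.04565919 -141.54108631  216.        ]
```

View pics/end.png

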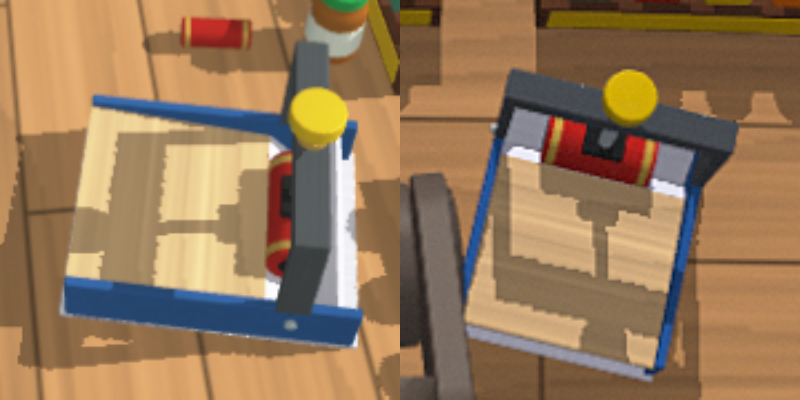

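The knob is down (right panel (630,97)), the pad sits on the seated mill, and the arm is clear.

```bash
python3 -c "
from cell import *
print(job_done())"
```

```text
the job is handed in; nothing more can be done
None
```

The middle-sized red mill rolled down into the vee and rests about midway along it, clamped under the pad with the knob stopped at 211 mm; the arm is clear and the job is handed in at about 14 s of the 48 s limit.

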